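# Clip the inspection lamp onto the eye bolt

## Robot

A 6-joint arm with a two-finger parallel gripper is mounted at the origin on a cart in front of the work surface, level with it; the furniture and walls round the work are solid. World frame = base frame: x ahead of the robot, y to its left, z up, the work surface at z = 0. Lengths are in m, angles in degrees, forces in N, time in s.
With the tool pointing down it reaches from about 0.35 to 0.875 m from the base axis. Payload 4.2 kg.
Tool frame: the origin (TCP) lies on the centre line of the jaws, within the pads' length; the fingertips stand 19 mm ahead of it and the grasp point (between the pads) is the TCP; z points along the fingers, y is the line along which they close (so a half turn about z gives the same grasp; the last joint's range is limited). The gripper opens to 87 mm and grips with 3 to 60 N. Pads are 19 mm wide; open, the fingers measure 117 mm over their backs; the gripper's body (75 mm by 190 mm) begins 51 mm behind the grasp point.
Start: joints at [-56.688, 22.042, 0.453, 0, -68.411, -14.817], TCP at [0.198, -0.593, 0.242] pointing down, gripper open.
Joint ranges: [-179.83, 179.83], [-69.29, 118.12], [-61.27, 80.66], [-181.25, 117.63], [-171.15, -9.14], [-177.46, 177.46]. Speed limits (degrees/s): [159.86, 159.86, 180, 180, 180, 180].

## Interface

Orientations are given as a 3x3 rotation matrix whose columns are the frame's x, y, z axes.
In Python, from station import sense, capture, finish_job, search_frame, masks_of gives the robot as it stands.
- The arm moves only by the tool drive_tool, never from a script. Its argument "rows" is a list of rows, each a list of 7 numbers: the opening in per cent of the stroke, from 0 (shut) to 100 (fully open), then the shift along the world's x, y, z in mm, then the turn, a rotation vector about the world's x, y, z in rad. In form: [[fingers, dx, dy, dz, wx, wy, wz], ...]. A call has 1 to 5 rows; each row shifts and turns the commanded pose from where the row before left it; what a row does not reach is not made up. A row lasts 1/12 s, in which the tool goes at most 41.7 mm and 7.16 degrees, less where a joint would pass 70% of its speed; a pose out of reach is approached as far as the arm can. A call is refused whole if a number of a shift passes 41.7 or a number of a turn 0.125, either way. A call with a gripper value outside its range is refused whole. The fingers move at their own pace and stop on an object; the grip force is fixed at half the most. Time passes only in rows, so rows that do not move let the fingers close. It gives the time, the measured TCP pose, the force, the opening and the grip force at its end, in the units of the state.
- sense(): the state, without advancing time (a new reading comes with each control period).
- capture(name): name is "scene" or "top" or "wrist"; returns a dict with "frame" (480x640x3 uint8, red, green, blue), "z_map" (480x640 float32, m along the optical axis (not along the pixel's ray), 0 where there is no reading), "fx", "fy", "cx", "cy" (pixels), "R" (3x3) and "t" (3): a world point X has camera coordinates R X + t; the wrist camera has in their place "T_tool_cam" (4x4, takes a point from camera to tool coordinates, whose origin is the TCP and whose axes are the flange's). Camera axes: x right, y down, z forward; pixel columns grow to the right and rows downward; lengths in m; the calibration is good to about 2 mm. A picture is of the moment at which its call begins: read the wrist's pose just before it.
- finish_job(): hands the job in; it is judged then, once.
Trained networks look in a picture, given as the dict that the camera call returned (one of the last four; its "shot" number tells which), for a name from the list of things; names that differ only in an ending like _2 or _b are one class to them, and where a whole thing is asked for, a point or a joint stands for the part that bears it (a point fixed in the world has none). Each returns a list of dicts, best first, with "p" (0 to 1); they miss things now and then, are a little off and sometimes report something else, mostly with a low value. They report only what shows in the picture. A call takes as long as a camera call.
- search_frame(label, picture): "xy" ([column, row] in pixels, amid what is visible of it).
- masks_of(label, picture): "region" (480x640 bool, what is visible of it) and "xy" ([column, row] in pixels, amid what is visible of it).
The state is a dict: "time_s": time; "joints": joint angles; "joint_velocities": joint speeds; "effort": joint torques, N m; "tcp_pos": TCP position; "ee_rot": TCP orientation; "wrist_force": force on the tool from outside, world axes, zero at the start; "moment": the same for the moment, N m; "gripper_width": opening from 0.0 (shut) to 1.0 (fully open); "gripper_force": force on a finger pad.
Only numpy, scipy, OpenCV 4.12 (cv2) and the standard library are available. Lean on these libraries where they do the work, as an engineer would, in place of code of your own. Each camera call takes 0.05 s, during which the arm holds its last target. There are 200 camera calls.

## Task

Pick up the small inspection lamp by the crown of its snap hook and hang it on the eye bolt of the steel upright: press the hook's sprung gate against the front of the eye until the ring has passed inside and the gate has snapped shut behind it, then let the lamp down so that it hangs freely by the hook. Feel your way gently: do not force the eye, keep the lamp upright and do not drop it, and leave the other things on the bench where they are.

Things in the scene. Friction and masses are not known exactly. Their poses are not given: they have to be found in the camera images.
- lamp: battery inspection lamp standing on the bench, 195 mm high, 0.17 to 0.29 kg: round body 47 mm across, 105 mm high (black rubber foot, white diffuser in a cage, black cap), and on top, z = 105 to 195, a rigid flat aluminium snap hook 11 mm thick (y) and 39 mm wide (x). Origin: centre of the underside; z up along the lamp, x towards the hook's gate. Centre of mass on the axis, about z = 60.
- crown (a point): where to grasp the lamp from above, across the hook's 11 mm (lamp y): middle of the flat-sided crown, lamp x = 0, z = 186. The crown spans x = -15 to 15, z = 177 to 195; reach no more than about 14 mm down from its top, so that the eye can come up inside the hook without meeting the fingers. Axes as the lamp's.
- hook_arch (a point): centre of the round arch inside the hook (radius 12), lamp x = 0, z = 165. The opening is 24 mm wide (x = -12 to 12): spine at x = -22 to -12, inside of the crown at z = 177, where the ring's bar (8 mm) finally rests with its centre at about z = 173, on the lamp's axis.
- hook_nose (a point): middle of the nose's flat lower end, lamp x = 12, z = 156.5. The nose hangs from the arch at lamp x = 7 to 17; below it the gate closes the gap down to z = 117. The bar must first lie close below the nose, then be pressed inward past it (bar centre at lamp x = 3 to -3), then the hook let down so that the bar slides up off the gate's tip into the arch.
- gate (a joint): the hook's gate: steel bar 7 mm thick, upright at lamp x = 8.5 to 15.5 when shut (0 rad), turning about a pin at lamp x = 12, z = 117; tip at z = 155.5. Grows as it is pushed inward, to a stop at 0.63. Spring torque 0.06 N m shut, 0.09 at the stop (2 to 3 N near the tip). With the bar just below the nose about 0.45 to 0.55 lets it by; pressed lower than z = 143 it reaches its stop first and jams.
- upright: steel strut channel 41 x 41 mm, 280 mm high, on a fixed foot plate 110 x 110 x 8 mm. Origin under its middle; z up; x points to its back, so the slotted front face (x = -20.5) looks along -x, roughly to the robot. It carries an eye bolt (see channel_face). A light fitting: the lamp must not bear on eye or upright with over 20 N. The hook goes on from the front, lamp x along upright x.
- channel_face (a point): point on the channel's front face, 225 mm up, at the mean height of the eye bolt; axes as the upright's. The eye: level ring of 8 mm round bar, 30 mm inside and 46 outside diameter, at y = 0. Its setting is not measured, find it by feel: the middle of the ring's front bar lies at x = -53 to -83 (mean -68) and z = -30 to 30 of this point.
- pvc_tape: bystander: roll of insulating tape lying flat, 66 mm across, 19 mm high; origin under its centre
- block_pine: bystander: pine offcut 45 x 110 x 45 mm lying on the bench; origin under its centre
- filler_tin: bystander: yellow round tin 75 mm across, 69 mm high, standing; origin under its centre

How it is judged:
By the outcome, as a careful person would: the job done as asked, in the order asked, and still so for the second after the job is handed in, with the robot touching nothing.
It also fails if it takes over 72 s, if anything falls off the work surface, if the arm or the gripper's body presses on something with over 40 N, if the wrist force passes 120 N, or if a joint passes its speed limit or range.

## Working session

There is one attempt and no reset: what is moved stays moved. The work goes in short steps, Python scripts to look and compute and a tool call to move; the robot and the scene stay as the last step left them, time stands still between calls to the robot, and variables do not carry over. Pictures are saved under pics/ and viewed, at most 10 in all, crops included, and the job is handed in when it is done.

Besides the shell and the picture viewer there is one more tool, called as name(argument=value, ...) on one line, values as JSON. drive_tool: Moves the arm, as the interface text tells. Its arguments: {"type":"object","properties":{"rows":{"type":"array"}},"required":["rows"]}

```bash
mkdir -p pics; cat > h.py <<'E'
import numpy as np, cv2
from station import sense, capture, finish_job, search_frame, masks_of
def world(c,mask):
    v,u=np.nonzero(mask&(c["z_map"]>0)); z=c["z_map"][v,u]
    P=np.c_[(u-c["cx"])*z/c["fx"],(v-c["cy"])*z/c["fy"],z]
    return (P-c["t"])@c["R"]
def wworld(c,mask,s):
    v,u=np.nonzero(mask&(c["z_map"]>0)); z=c["z_map"][v,u]
    P=np.c_[(u-c["cx"])*z/c["fx"],(v-c["cy"])*z/c["fy"],z]
    T=c["T_tool_cam"]; return (P@T[:3,:3].T+T[:3,3])@np.array(s["ee_rot"]).T+s["tcp_pos"]
def save(c,n): cv2.imwrite("pics/"+n,c["frame"][:,:,::-1])
E
python3 - <<'E'
from h import *
s=sense(); print(s["tcp_pos"],np.round(s["ee_rot"],3).tolist(),s["wrist_force"],s["gripper_width"])
for n in ("scene","top"):
    c=capture(n); save(c,n+".png")
    for l in ("lamp","gate","upright","pvc_tape","block_pine","filler_tin"):
        m=masks_of(l,c)
        if m:
            P=world(c,m[0]["region"]); print(n,l,round(m[0]["p"],2),np.round(m[0]["xy"]),len(P),np.round(np.percentile(P,[2,50,98],axis=0),3).tolist() if len(P) else "")
E
```

```text
[ 0.19810411 -0.59215737  0.240451  ] [[-0.948, -0.317, -0.001], [-0.317, 0.948, 0.002], [0.0, 0.002, -1.0]] [-0.39888018  0.52992933  0.43493198] 0.999959201914701
scene lamp 0.64 [319. 362.] 1772 [[0.418, 0.166, -0.002], [0.436, 0.322, 0.092], [0.5, 0.336, 0.193]]
scene upright 0.59 [308. 255.] 3935 [[0.536, -0.111, -0.0], [0.592, 0.093, 0.108], [0.675, 0.128, 0.276]]
scene pvc_tape 0.64 [371. 315.] 611 [[0.406, 0.048, -0.003], [0.436, 0.084, 0.016], [0.466, 0.109, 0.02]]
scene block_pine 0.77 [413. 239.] 710 [[0.4, -0.287, -0.001], [0.422, -0.217, 0.041], [0.452, -0.175, 0.046]]
scene filler_tin 0.51 [280. 245.] 178 [[0.714, -0.05, 0.006], [0.718, -0.017, 0.055], [0.745, 0.0, 0.069]]
top lamp 0.69 [215. 312.] 573 [[0.422, 0.288, 0.013], [0.443, 0.304, 0.104], [0.463, 0.322, 0.195]]
top pvc_tape 0.71 [320. 320.] 446 [[0.41, 0.042, -0.002], [0.439, 0.07, 0.018], [0.468, 0.101, 0.022]]
top block_pine 0.79 [436. 322.] 866 [[0.406, -0.288, 0.023], [0.429, -0.233, 0.044], [0.451, -0.181, 0.048]]
top filler_tin 0.93 [352. 191.] 797 [[0.718, -0.054, 0.005], [0.748, -0.02, 0.066], [0.783, 0.014, 0.072]]
```

```bash
python3 -c "
import cv2,numpy as np
a=cv2.imread('pics/scene.png');b=cv2.imread('pics/top.png')
cv2.imwrite('pics/both.png',cv2.resize(np.vstack([a,b]),(400,600)))"
```

```text
(no output)
```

View pics/scene.png

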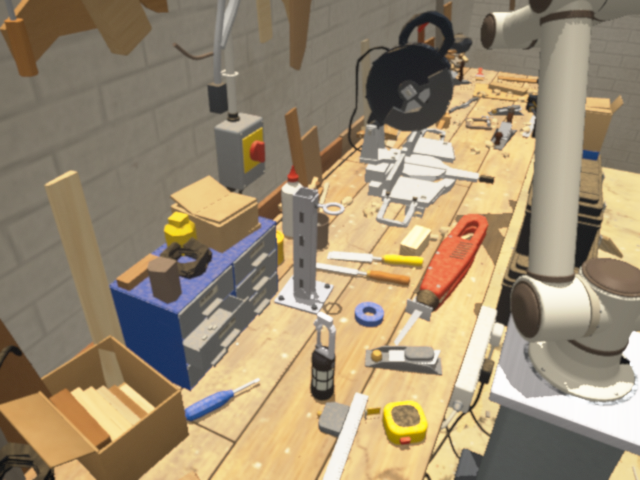

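View pics/top.png

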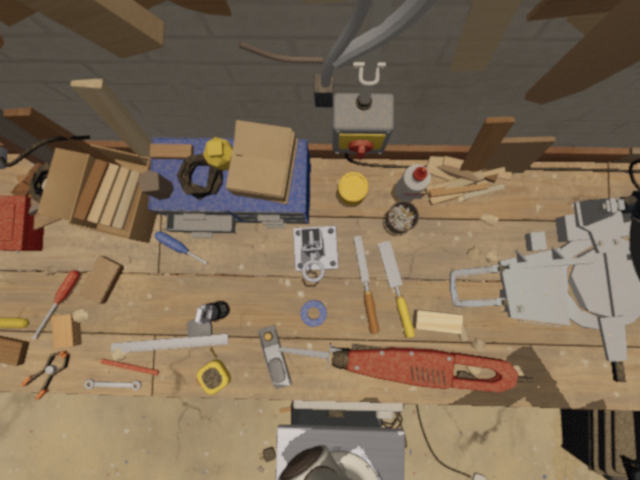

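The scene view shows the lamp at (322,360), the upright at (305,250), the eye ring at (331,209) and its shadow at (331,308). In the top view the lamp is at (210,312) and the ring at (313,273).

```bash
python3 - <<'E'
from h import *
for n,(a,b,w) in (("scene",(331,209,18)),("top",(313,262,35))):
    c=capture(n); m=np.zeros((480,640),bool); m[b-w:b+w,a-w:a+w]=1
    P=world(c,m)
    k=(P[:,2]>0.15)&(P[:,2]<0.27)&(P[:,0]<0.62)&(P[:,0]>.45)
    print(n,k.sum()); Q=P[k]; print(np.round(np.percentile(Q,[2,50,98],axis=0),3).tolist() if len(Q) else "")
    k=(abs(P[:,2]-.28)<.012); print("top",np.round([P[k].min(0),P[k].max(0)],3).tolist() if k.any() else "")
    if n=="top":
        k=(P[:,2]<.016)&(P[:,2]>.005);print("plate",np.round(np.percentile(P[k],[1,50,99],axis=0),3).tolist())
    m=masks_of("lamp",c)[0]["region"]; m=cv2.dilate(m.astype(np.uint8),np.ones((7,7)))>0; P=world(c,m)
    L=P[(abs(P[:,0]-.44)<.05)&(abs(P[:,1]-.32)<.06)]
    for z0,z1 in ((.08,.1),(.10,.125),(.125,.17),(.172,.2)):
        q=L[(L[:,2]>z0)&(L[:,2]<z1)]
        if len(q)>3: print(z0,len(q),np.round([q.min(0),np.median(q,0),q.max(0)],3).tolist(), cv2.fitLine(q[:,:2].astype(np.float32),cv2.DIST_L2,0,.01,.01).ravel().round(3))
s=capture("scene")["frame"]; t=capture("top")["frame"]
A=cv2.resize(s[180:405,270:390],(320,600),interpolation=2); B=cv2.resize(t[220:340,170:366],(480,294),interpolation=2)
o=np.zeros((600,800,3),np.uint8);o[:,:320]=A;o[:294,320:]=B;cv2.imwrite("pics/z1.png",o[:,:,::-1])
E
```

```text
scene 323
[[0.518, 0.051, 0.193], [0.557, 0.07, 0.255], [0.587, 0.091, 0.268]]
top [[0.578, 0.053, 0.268], [0.591, 0.083, 0.28]]
0.08 208 [[0.416, 0.299, 0.08], [0.431, 0.331, 0.092], [0.461, 0.338, 0.1]] [0.924 0.382 0.433 0.329]
0.1 322 [[0.418, 0.294, 0.1], [0.44, 0.32, 0.105], [0.46, 0.335, 0.125]] [ 0.967 -0.256  0.439  0.32 ]
0.125 226 [[0.418, 0.308, 0.125], [0.426, 0.318, 0.151], [0.462, 0.325, 0.17]] [ 0.982 -0.19   0.435  0.318]
0.172 229 [[0.42, 0.306, 0.172], [0.437, 0.317, 0.186], [0.459, 0.324, 0.195]] [ 0.994 -0.107  0.438  0.317]
top 438
[[0.52, 0.046, 0.159], [0.558, 0.07, 0.257], [0.617, 0.09, 0.268]]
top [[0.58, 0.049, 0.268], [0.624, 0.093, 0.284]]
plate [[0.548, 0.015, 0.005], [0.591, 0.051, 0.008], [0.657, 0.127, 0.015]]
0.08 62 [[0.419, 0.288, 0.081], [0.448, 0.294, 0.096], [0.464, 0.321, 0.1]] [0.976 0.218 0.446 0.297]
0.1 200 [[0.421, 0.288, 0.1], [0.44, 0.305, 0.105], [0.462, 0.327, 0.125]] [ 0.958 -0.288  0.441  0.306]
0.125 45 [[0.421, 0.302, 0.125], [0.43, 0.308, 0.148], [0.463, 0.314, 0.17]] [ 0.991 -0.136  0.44   0.307]
0.172 127 [[0.422, 0.302, 0.172], [0.443, 0.308, 0.191], [0.461, 0.318, 0.198]] [ 0.983 -0.186  0.443  0.309]
```

View pics/z1.png

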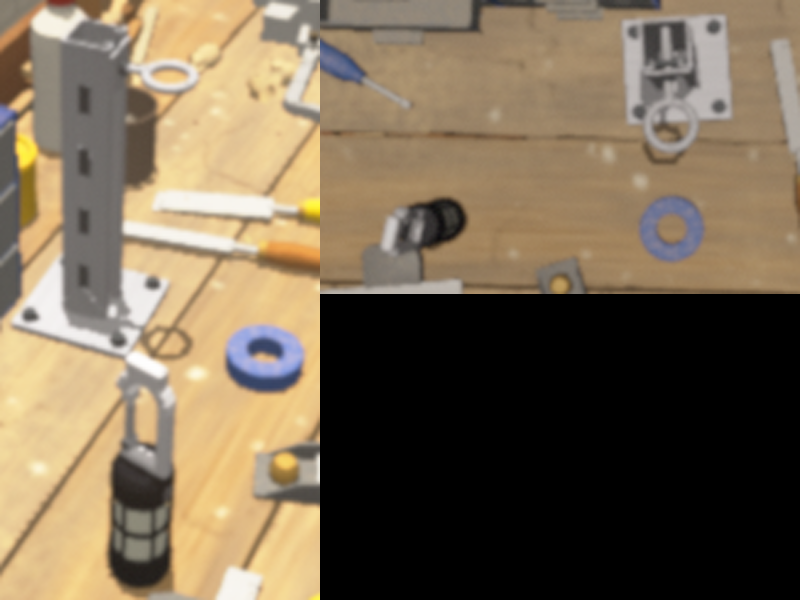

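drive_tool(rows=[[100,20,30,20,0,0,-0.1],[100,20,30,20,0,0,-0.1],[100,20,30,20,0,0,-0.1],[100,20,30,20,0,0,-0.1],[100,20,30,20,0,0,-0.09]])

```text
time_s: 1.42
tcp_pos: [0.2987, -0.4412, 0.3426]
ee_rot: [[-0.985, 0.172, 0.0], [0.172, 0.985, -0.0], [-0.0, -0.0, -1.0]]
wrist_force: [0.2, -0.8, -0.6]
gripper_width: 1.0
gripper_force: 0.0
```

drive_tool(rows=[[100,10,38,4,0,0,0],[100,10,38,4,0,0,0],[100,10,38,4,0,0,0],[100,10,38,4,0,0,0],[100,10,38,4,0,0,0]])

```text
time_s: 1.83
tcp_pos: [0.3481, -0.2509, 0.362]
ee_rot: [[-0.986, 0.167, 0.001], [0.167, 0.986, -0.0], [-0.001, -0.0, -1.0]]
wrist_force: [1.4, 0.1, 0.4]
gripper_width: 1.002
gripper_force: 0.0
```

drive_tool(rows=[[100,8,38,0,0,0,0],[100,8,38,0,0,0,0],[100,8,38,0,0,0,0],[100,8,38,0,0,0,0],[100,8,38,0,0,0,0]])

```text
time_s: 2.25
tcp_pos: [0.388, -0.0609, 0.3621]
ee_rot: [[-0.986, 0.166, 0.002], [0.166, 0.986, 0.0], [-0.002, 0.001, -1.0]]
wrist_force: [0.3, 0.1, 0.1]
gripper_width: 1.0
gripper_force: 0.0
```

drive_tool(rows=[[100,8,38,0,0,0,0],[100,8,38,0,0,0,0],[100,8,38,0,0,0,0],[100,8,38,0,0,0,0],[100,8,38,0,0,0,0]])

```text
time_s: 2.67
tcp_pos: [0.428, 0.1293, 0.3621]
ee_rot: [[-0.986, 0.166, 0.001], [0.166, 0.986, 0.001], [-0.001, 0.001, -1.0]]
wrist_force: [-0.2, -0.4, -0.6]
gripper_width: 0.999
gripper_force: 0.0
```

drive_tool(rows=[[100,0,38,0,0,0,0],[100,0,38,0,0,0,0],[100,0,38,0,0,0,0],[100,0,38,0,0,0,0],[100,0,0,0,0,0,0]])

```text
time_s: 3.08
tcp_pos: [0.4282, 0.2845, 0.3602]
ee_rot: [[-0.987, 0.162, -0.001], [0.162, 0.987, 0.0], [0.001, 0.0, -1.0]]
wrist_force: [0.4, 0.3, -0.8]
gripper_width: 0.996
gripper_force: 0.0
```

```bash
python3 - <<'E'
from h import *
s=sense(); print(s["time_s"],s["tcp_pos"],np.round(s["ee_rot"],3).tolist())
c=capture("wrist"); save(c,"w1.png"); print(np.round(c["T_tool_cam"],3).tolist(),c["fx"])
m=masks_of("lamp",c)
for a in m[:2]:
    P=wworld(c,a["region"],s); print(a["p"],a["xy"])
    for z0,z1 in ((.098,.115),(.183,.2)):
        q=P[(P[:,2]>z0)&(P[:,2]<z1)]
        if len(q)>5: print(z0,len(q),np.round(np.percentile(q,[2,50,98],axis=0),4).tolist(),cv2.minAreaRect((q[:,:2]*1000).astype(np.float32)))
t=capture("top"); m=np.zeros((480,640),bool); m[225:300,280:345]=1; P=world(t,m)
k=(P[:,2]>.15)&(P[:,2]<.272)&(P[:,0]<.572)&(P[:,0]>.5)&(abs(P[:,1]-.07)<.04); Q=P[k]; print("eye",np.round(np.percentile(Q,[3,25,50,75,97],axis=0),3).tolist()); f=Q[Q[:,0]<.53]; print(np.round(f,3).tolist()[:25])
E
```

```text
3.0833 [0.42823237 0.28453233 0.3602374 ] [[-0.987, 0.162, -0.001], [0.162, 0.987, 0.0], [0.001, 0.0, -1.0]]
[[-0.0, -0.97, -0.243, 0.068], [1.0, -0.0, -0.001, 0.001], [0.001, -0.243, 0.97, -0.144], [0.0, 0.0, 0.0, 1.0]] 387.06638937738813
0.72 [342.2, 208.7]
0.098 770 [[0.4177, 0.2926, 0.0992], [0.4349, 0.3056, 0.1056], [0.4539, 0.3334, 0.1141]] ((437.3164978027344, 312.77996826171875), (40.90045166015625, 44.05458068847656), 11.762614250183105)
0.183 506 [[0.4242, 0.3063, 0.1847], [0.4374, 0.3127, 0.1955], [0.4522, 0.3194, 0.1972]] ((438.8862609863281, 313.1415710449219), (11.163229942321777, 30.10052490234375), 79.13762664794922)
eye [[0.52, 0.046, 0.254], [0.528, 0.054, 0.256], [0.542, 0.067, 0.257], [0.555, 0.078, 0.258], [0.568, 0.086, 0.26]]
[[0.528, 0.084, 0.254], [0.528, 0.082, 0.259], [0.528, 0.08, 0.254], [0.528, 0.078, 0.257], [0.528, 0.076, 0.257], [0.529, 0.056, 0.255], [0.529, 0.054, 0.258], [0.529, 0.052, 0.258], [0.529, 0.05, 0.257], [0.529, 0.048, 0.259], [0.529, 0.046, 0.257], [0.526, 0.084, 0.253], [0.526, 0.082, 0.256], [0.526, 0.08, 0.256], [0.526, 0.078, 0.257], [0.526, 0.076, 0.256], [0.526, 0.074, 0.259], [0.526, 0.072, 0.255], [0.527, 0.06, 0.257], [0.527, 0.058, 0.257], [0.527, 0.056, 0.256], [0.527, 0.054, 0.257], [0.527, 0.052, 0.258], [0.527, 0.05, 0.258], [0.527, 0.048, 0.255]]
```

View pics/w1.png

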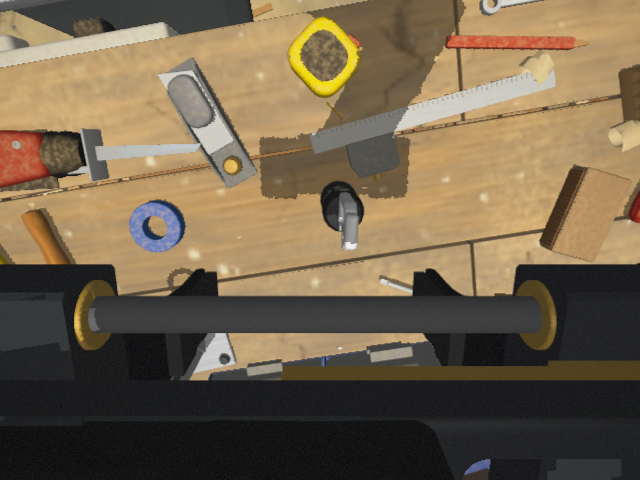

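The wrist view shows the lamp at (342,209), with its hook lying lengthwise. The crown is at about (0.439, 0.313), yaw −11°, and the eye is at about (0.523, 0.068, 0.253).

drive_tool(rows=[[100,10.7,28.6,0,0,0,-0.028],[100,0,0,-30,0,0,0],[100,0,0,-30,0,0,0],[100,0,0,-30,0,0,0],[100,0,0,0,0,0,0]])

```text
time_s: 3.65
tcp_pos: [0.4365, 0.3043, 0.2659]
ee_rot: [[-0.98, 0.197, -0.009], [0.197, 0.98, -0.008], [0.008, -0.009, -1.0]]
wrist_force: [-1.4, -1.2, -0.4]
gripper_width: 0.999
gripper_force: 0.0
```

```bash
python3 - <<'E'
from h import *
s=sense(); print(s["time_s"],s["tcp_pos"],np.round(s["ee_rot"],3).tolist())
c=capture("wrist"); m=masks_of("lamp",c)
if m:
    P=wworld(c,cv2.dilate(m[0]["region"].astype(np.uint8),np.ones((5,5)))>0,s); q=P[(P[:,2]>.183)&(P[:,2]<.202)]
    print(len(q),cv2.minAreaRect((q[:,:2]*1000).astype(np.float32)),np.median(q[:,2]))
E
```

```text
3.65 [0.43645515 0.30427126 0.26586535] [[-0.98, 0.197, -0.009], [0.197, 0.98, -0.008], [0.008, -0.009, -1.0]]
967 ((438.7402648925781, 313.2359313964844), (10.786785125732422, 29.966447830200195), 78.6128921508789) 0.19557372575155288
```

drive_tool(rows=[[100,0,0,0,0,0,0],[100,0,0,0,0,0,0]])

```text
time_s: 3.92
tcp_pos: [0.44, 0.3083, 0.2743]
ee_rot: [[-0.981, 0.194, 0.004], [0.194, 0.981, 0.004], [-0.003, 0.004, -1.0]]
wrist_force: [-0.8, 0.2, 0.8]
gripper_width: 1.0
gripper_force: 0.0
```

drive_tool(rows=[[100,-1.2,4.9,0,0,0,0],[100,0,0,-24,0,0,0],[100,0,0,-22,0,0,0],[100,0,0,0,0,0,0],[100,0,0,0,0,0,0]])

```text
time_s: 4.33
tcp_pos: [0.4379, 0.3129, 0.2258]
ee_rot: [[-0.981, 0.194, -0.0], [0.194, 0.981, -0.001], [-0.0, -0.001, -1.0]]
wrist_force: [0.8, -0.2, 1.0]
gripper_width: 1.0
gripper_force: 0.0
```

drive_tool(rows=[[100,0.8,0.2,-12,0,0,0],[100,0,0,-12,0,0,0],[100,0,0,0,0,0,0],[100,0,0,0,0,0,0]])

```text
time_s: 4.67
tcp_pos: [0.4392, 0.3136, 0.203]
ee_rot: [[-0.981, 0.194, 0.002], [0.194, 0.981, 0.001], [-0.001, 0.001, -1.0]]
wrist_force: [-0.1, 0.6, 0.2]
gripper_width: 1.0
gripper_force: 0.0
```

drive_tool(rows=[[60,-0.3,0,-1.5,0,0,0],[30,0,0,0,0,0,0],[20,0,0,0,0,0,0],[15,0,0,0,0,0,0],[0,0,0,0,0,0,0]])

```text
time_s: 5.08
tcp_pos: [0.4384, 0.3131, 0.2005]
ee_rot: [[-0.981, 0.194, 0.001], [0.194, 0.981, 0.001], [-0.0, 0.001, -1.0]]
wrist_force: [0.3, 0.3, -0.1]
gripper_width: 0.71
gripper_force: 0.0
```

drive_tool(rows=[[0,0,0,0,0,0,0],[0,0,0,0,0,0,0],[0,0,0,0,0,0,0],[0,0,0,0,0,0,0],[0,0,0,0,0,0,0]])

```text
time_s: 5.5
tcp_pos: [0.4383, 0.313, 0.2]
ee_rot: [[-0.981, 0.194, -0.0], [0.194, 0.981, -0.0], [0.0, -0.0, -1.0]]
wrist_force: [0.1, 0.1, -0.5]
gripper_width: 0.323
gripper_force: 0.0
```

drive_tool(rows=[[0,0.3,0,0.8,0,0,0],[0,0,0,0,0,0,0],[0,0,0,0,0,0,0],[0,0,0,0,0,0,0],[0,0,0,0,0,0,0]])

```text
time_s: 5.92
tcp_pos: [0.4387, 0.3131, 0.2009]
ee_rot: [[-0.981, 0.194, 0.0], [0.194, 0.981, 0.0], [-0.0, 0.0, -1.0]]
wrist_force: [0.1, -0.6, 0.2]
gripper_width: 0.121
gripper_force: 30.0
```

drive_tool(rows=[[0,0,0,0,0,0,0],[0,0,0,0,0,0,0],[0,0,0,0,0,0,0]])

```text
time_s: 6.17
tcp_pos: [0.4387, 0.3131, 0.201]
ee_rot: [[-0.981, 0.194, 0.0], [0.194, 0.981, 0.0], [-0.0, 0.0, -1.0]]
wrist_force: [0.3, 0.1, 0.2]
gripper_width: 0.124
gripper_force: 30.0
```

drive_tool(rows=[[0,0,0,5,0,0,0],[0,0,0,10,0,0,0],[0,0,0,20,0,0,0],[0,0,0,20,0,0,0],[0,0,0,20,0,0,0]])

```text
time_s: 6.58
tcp_pos: [0.4383, 0.3127, 0.2769]
ee_rot: [[-0.981, 0.194, -0.001], [0.194, 0.981, -0.001], [0.001, -0.001, -1.0]]
wrist_force: [0.4, 0.7, -2.5]
gripper_width: 0.12
gripper_force: 30.0
```

drive_tool(rows=[[0,0,0,20,0,0,0],[0,0,-10,8,0,0,0.04],[0,0,-20,0,0,0,0.04],[0,0,-20,0,0,0,0.04],[0,0,-20,0,0,0,0.04]])

```text
time_s: 7.0
tcp_pos: [0.4381, 0.2422, 0.3043]
ee_rot: [[-0.999, 0.033, -0.0], [0.033, 0.999, 0.0], [0.0, 0.0, -1.0]]
wrist_force: [0.1, 0.1, -3.1]
gripper_width: 0.121
gripper_force: 30.0
```

```bash
python3 - <<'E'
from h import *
s=sense(); print(s["time_s"],s["tcp_pos"],s["wrist_force"])
for n in ("top","scene"):
    t=capture(n); P=world(t,np.ones((480,640),bool))
    b=(abs(P[:,0]-.58)<.1)&(abs(P[:,1]-.07)<.075); P=P[b]
    f=P[(P[:,2]>.003)&(P[:,2]<.014)&(abs(P[:,0]-.6)<.062)&(abs(P[:,1]-.07)<.062)]; print(n,"plate",cv2.minAreaRect((f[:,:2]*1000).astype(np.float32)))
    k=P[(P[:,2]>.27)&(P[:,2]<.287)&(P[:,0]>.57)]; print("chan",len(k),cv2.minAreaRect((k[:,:2]*1000).astype(np.float32)))
    e=P[(P[:,2]>.235)&(P[:,2]<.265)&(P[:,0]<.572)&(P[:,0]>.5)]
    k=e[e[:,0]<.56]; A=np.c_[k[:,:2],np.ones(len(k))]; r=np.linalg.lstsq(A,(k[:,:2]**2).sum(1),rcond=None)[0]; cx,cy=r[0]/2,r[1]/2
    print("ring",len(k),cx,cy,np.sqrt(r[2]+cx*cx+cy*cy),np.percentile(k[:,2],[10,50,90]),np.percentile(k[:,0],[1,3]),np.percentile(k[:,1],[2,98]))
    st=e[e[:,0]>.562]; print("stem",len(st),st.mean(0) if len(st) else "")
    if n=="scene":
        fr=P[(P[:,2]>.03)&(P[:,2]<.27)&(P[:,0]<.59)&(P[:,0]>.572)]; print("front",np.polyfit(fr[:,1],fr[:,0],1),len(fr))
E
```

```text
7.0 [0.43809178 0.24217238 0.30431802] [ 0.05333311  0.11332205 -3.0582966 ]
top plate ((600.09814453125, 69.22599029541016), (123.72766876220703, 122.35904693603516), 0.2185852974653244)
chan 178 ((602.4484252929688, 71.10151672363281), (44.418304443359375, 41.15040588378906), 4.614963054656982)
ring 222 0.5397718301593599 0.06602705647112751 0.018976137012535463 [0.25517608 0.25728883 0.2591221 ] [0.51861546 0.51980384] [0.04461766 0.08741106]
stem 21 [0.56641642 0.06768827 0.25770897]
scene plate ((602.1375122070312, 75.88969421386719), (111.65232849121094, 111.47236633300781), 3.8587090969085693)
chan 212 ((600.9453735351562, 74.58772277832031), (44.942989349365234, 46.1807861328125), 5.655102729797363)Traceback (most recent call last):
  File "<stdin>", line 10, in <module>
    return _quantile_unchecked(
        a, q, axis, out, overwrite_input, method, keepdims, weights)
    return _ureduce(a,
                    func=_quantile_ureduce_func,
    ...<5 lines>...
                    overwrite_input=overwrite_input,
                    method=method)
    r = func(a, **kwargs)
    result = _quantile(arr,
                       quantiles=q,
    ...<2 lines>...
                       out=out,
                       weights=wgt)
    slices_having_nans = np.isnan(arr[-1, ...])
                                  ~~~^^^^^^^^^
IndexError: index -1 is out of bounds for axis 0 with size 0
```

drive_tool(rows=[[0,0,-30,0,0,0,0.03],[0,0,-36,0,0,0,0.03],[0,0,-36,0,0,0,0.03],[0,5,-36,0,0,0,0.02],[0,7,-25,1,0,0,0]])

```text
time_s: 7.52
tcp_pos: [0.4495, 0.0778, 0.3053]
ee_rot: [[-0.997, -0.075, -0.001], [-0.075, 0.997, -0.0], [0.001, -0.0, -1.0]]
wrist_force: [0.6, 1.5, -2.9]
gripper_width: 0.12
gripper_force: 30.0
```

drive_tool(rows=[[0,10,-12,0.5,0,0,0],[0,8,0,0,0,0,0],[0,4,0,0,0,0,0],[0,0,0,0,0,0,0],[0,0,0,0,0,0,0]])

```text
time_s: 7.93
tcp_pos: [0.4726, 0.0689, 0.305]
ee_rot: [[-0.997, -0.075, -0.001], [-0.075, 0.997, -0.0], [0.001, 0.0, -1.0]]
wrist_force: [0.2, -0.1, -2.7]
gripper_width: 0.128
gripper_force: 30.0
```

```bash
python3 - <<'E'
from h import *
s=sense(); print(s["time_s"],s["tcp_pos"],s["wrist_force"],s["moment"])
c=capture("wrist"); S=capture("scene"); 
A=cv2.resize(S["frame"][170:330,290:400],(412,600),interpolation=2); B=cv2.resize(c["frame"],(388,291))
o=np.zeros((600,800,3),np.uint8);o[:,:412]=A;o[:291,412:]=B;cv2.imwrite("pics/z2.png",o[:,:,::-1])
m=masks_of("lamp",S)[0]; P=world(S,m["region"]); P=P[(abs(P[:,0]-.47)<.05)&(abs(P[:,1]-.065)<.05)]
for z in np.arange(.1,.31,.02):
    q=P[abs(P[:,2]-z)<.01]
    if len(q)>3: print(round(z,2),len(q),np.round([q.min(0),np.median(q,0),q.max(0)],3).tolist())
E
```

```text
7.9333 [0.47257434 0.06889636 0.30504468] [ 0.16459243 -0.12858819 -2.74669165] [-0.12108992  0.01427293 -0.01130122]
0.1 39 [[0.451, 0.072, 0.103], [0.467, 0.09, 0.106], [0.491, 0.093, 0.11]]
0.12 194 [[0.45, 0.057, 0.11], [0.466, 0.088, 0.122], [0.495, 0.096, 0.13]]
0.14 143 [[0.453, 0.059, 0.13], [0.469, 0.085, 0.14], [0.493, 0.094, 0.15]]
0.16 154 [[0.453, 0.058, 0.15], [0.467, 0.085, 0.159], [0.491, 0.094, 0.17]]
0.18 132 [[0.451, 0.058, 0.17], [0.469, 0.087, 0.18], [0.492, 0.095, 0.19]]
0.2 249 [[0.45, 0.053, 0.19], [0.469, 0.084, 0.202], [0.494, 0.095, 0.21]]
0.22 120 [[0.451, 0.064, 0.21], [0.47, 0.074, 0.216], [0.49, 0.08, 0.23]]
0.24 73 [[0.451, 0.067, 0.23], [0.459, 0.074, 0.241], [0.489, 0.077, 0.25]]
0.26 86 [[0.452, 0.063, 0.251], [0.46, 0.074, 0.262], [0.493, 0.079, 0.27]]
0.28 71 [[0.452, 0.067, 0.27], [0.462, 0.075, 0.278], [0.494, 0.087, 0.288]]
0.3 10 [[0.458, 0.067, 0.29], [0.46, 0.073, 0.294], [0.462, 0.077, 0.297]]
```

View pics/z2.png

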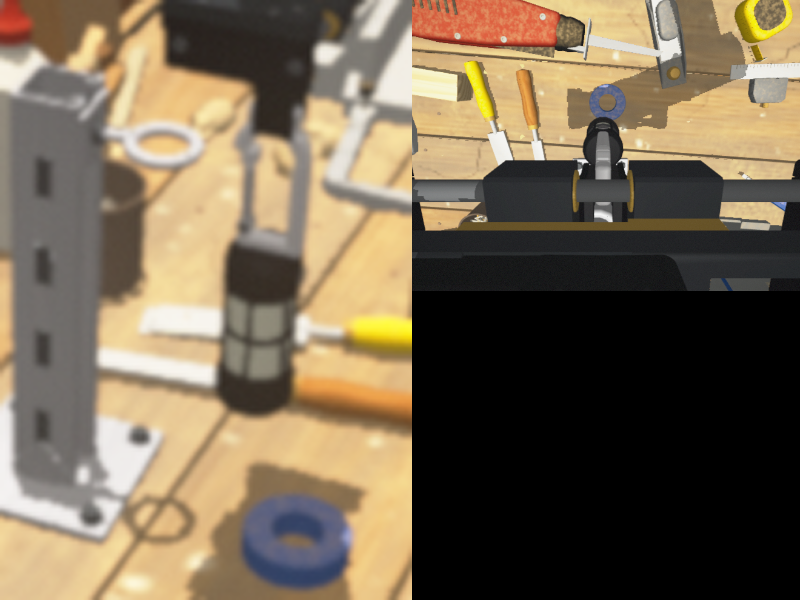

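The scene crop shows the lamp hanging upright, with its gate side (left) facing the ring at crop (160,143). I'll measure the ring once more from both cameras.

```bash
python3 - <<'E'
from h import *
for n,(a,b,c_,d) in (("scene",(315,350,195,220)),("top",(290,335,255,295))):
    t=capture(n); m=np.zeros((480,640),bool); m[c_:d,a:b]=1; P=world(t,m)
    k=P[(P[:,2]>.235)&(P[:,2]<.27)&(P[:,0]<.566)&(P[:,0]>.51)&(abs(P[:,1]-.07)<.035)]
    print(n,len(k))
    if len(k)<10: continue
    A=np.c_[k[:,:2],np.ones(len(k))]; r=np.linalg.lstsq(A,(k[:,:2]**2).sum(1),rcond=None)[0]; cx,cy=r[:2]/2
    print("ring",cx,cy,np.sqrt(r[2]+cx*cx+cy*cy),np.percentile(k,[2,10,50,90,98],axis=0).round(4).tolist())
E
```

```text
scene 178
ring 0.5388162628846747 0.07172358427609625 0.019518920516918437 [[0.5173, 0.0513, 0.2504], [0.5201, 0.0535, 0.2522], [0.5392, 0.0739, 0.2554], [0.557, 0.0893, 0.2575], [0.5631, 0.0919, 0.2588]]
top 243
ring 0.5405073458922168 0.06608063147145733 0.019295092274358928 [[0.5187, 0.0446, 0.2536], [0.5226, 0.0484, 0.2552], [0.5407, 0.066, 0.2572], [0.5584, 0.0841, 0.2593], [0.5626, 0.0866, 0.2604]]
```

drive_tool(rows=[[0,5,-2.5,0,0,0,0],[0,8,-1.1,0,0,0,0],[0,7,0,0.3,0,0,0],[0,0,0,0,0,0,0],[0,0,0,0,0,0,0]])

```text
time_s: 8.6
tcp_pos: [0.4931, 0.0643, 0.3053]
ee_rot: [[-0.997, -0.074, -0.001], [-0.074, 0.997, -0.0], [0.001, -0.0, -1.0]]
wrist_force: [-0.5, 0.4, -2.1]
gripper_width: 0.126
gripper_force: 30.0
```

drive_tool(rows=[[0,2,0.16,0,0,0,0],[0,2,0.16,0,0,0,0],[0,2,0.16,0,0,0,0],[0,0,0,0,0,0,0],[0,0,0,0,0,0,0]])

```text
time_s: 9.02
tcp_pos: [0.4986, 0.0649, 0.3056]
ee_rot: [[-0.997, -0.075, -0.0], [-0.075, 0.997, -0.0], [0.0, -0.0, -1.0]]
wrist_force: [0.6, 0.3, -2.0]
gripper_width: 0.125
gripper_force: 30.0
```

drive_tool(rows=[[0,1,0.08,0,0,0,0],[0,1,0.08,0,0,0,0],[0,0,0,0,0,0,0]])

```text
time_s: 9.27
tcp_pos: [0.5002, 0.065, 0.3055]
ee_rot: [[-0.997, -0.075, -0.001], [-0.075, 0.997, -0.0], [0.001, -0.0, -1.0]]
wrist_force: [-1.5, 0.2, -1.5]
gripper_width: 0.12
gripper_force: 30.0
```

drive_tool(rows=[[0,1,0.08,0,0,0,0],[0,1,0.08,0,0,0,0],[0,0,0,0,0,0,0]])

```text
time_s: 9.52
tcp_pos: [0.5025, 0.0652, 0.3055]
ee_rot: [[-0.997, -0.075, -0.001], [-0.075, 0.997, -0.0], [0.001, -0.0, -1.0]]
wrist_force: [-1.9, -0.2, -2.5]
gripper_width: 0.125
gripper_force: 30.0
```

drive_tool(rows=[[0,1,0.08,0,0,0,0],[0,1,0.08,0,0,0,0],[0,0,0,0,0,0,0]])

```text
time_s: 9.77
tcp_pos: [0.5046, 0.0653, 0.3055]
ee_rot: [[-0.997, -0.075, -0.0], [-0.075, 0.997, -0.0], [0.0, -0.0, -1.0]]
wrist_force: [-1.9, -0.8, -2.7]
gripper_width: 0.121
gripper_force: 30.0
```

drive_tool(rows=[[0,1.2,0.1,0,0,0,0],[0,1.2,0.1,0,0,0,0],[0,1.2,0.1,0,0,0,0],[0,0,0,0,0,0,0]])

```text
time_s: 10.1
tcp_pos: [0.5084, 0.0656, 0.3057]
ee_rot: [[-0.997, -0.075, 0.0], [-0.075, 0.997, -0.0], [-0.0, -0.0, -1.0]]
wrist_force: [-2.6, -0.4, -2.4]
gripper_width: 0.119
gripper_force: 30.0
```

drive_tool(rows=[[0,1.2,0.1,0,0,0,0],[0,1.2,0.1,0,0,0,0],[0,1.2,0.1,0,0,0,0],[0,0,0,0,0,0,0]])

```text
time_s: 10.43
tcp_pos: [0.5119, 0.066, 0.3055]
ee_rot: [[-0.997, -0.075, -0.0], [-0.075, 0.997, -0.0], [0.0, -0.0, -1.0]]
wrist_force: [-2.0, -0.0, -2.8]
gripper_width: 0.116
gripper_force: 30.0
```

drive_tool(rows=[[0,1,0.08,0,0,0,0],[0,1,0.08,0,0,0,0],[0,1,0.08,0,0,0,0],[0,0,0,0,0,0,0]])

```text
time_s: 10.77
tcp_pos: [0.5149, 0.0662, 0.3055]
ee_rot: [[-0.997, -0.075, -0.0], [-0.075, 0.997, -0.0], [0.0, -0.0, -1.0]]
wrist_force: [-2.4, -0.2, -2.4]
gripper_width: 0.125
gripper_force: 30.0
```

drive_tool(rows=[[0,1,0.08,0,0,0,0],[0,1,0.08,0,0,0,0],[0,0,0,0,0,0,0]])

```text
time_s: 11.02
tcp_pos: [0.5169, 0.0664, 0.3056]
ee_rot: [[-0.997, -0.075, -0.0], [-0.075, 0.997, -0.0], [0.0, -0.0, -1.0]]
wrist_force: [-3.7, 0.1, -2.1]
gripper_width: 0.121
gripper_force: 30.0
```

drive_tool(rows=[[0,1,0.08,0,0,0,0],[0,1,0.08,0,0,0,0],[0,0,0,0,0,0,0]])

```text
time_s: 11.27
tcp_pos: [0.5189, 0.0666, 0.3055]
ee_rot: [[-0.997, -0.075, -0.0], [-0.075, 0.997, -0.0], [0.0, -0.0, -1.0]]
wrist_force: [-2.3, 0.3, -3.1]
gripper_width: 0.125
gripper_force: 30.0
```

drive_tool(rows=[[0,1,0.08,0,0,0,0],[0,0,0,-1,0,0,0],[0,0,0,-1,0,0,0],[0,0,0,0,0,0,0]])

```text
time_s: 11.6
tcp_pos: [0.5198, 0.0667, 0.3032]
ee_rot: [[-0.997, -0.075, -0.0], [-0.075, 0.997, 0.0], [0.0, 0.0, -1.0]]
wrist_force: [-2.4, -0.3, -4.2]
gripper_width: 0.122
gripper_force: 30.0
```

drive_tool(rows=[[0,0,0,-1,0,0,0],[0,0,0,-1,0,0,0],[0,0,0,-1,0,0,0],[0,0,0,0,0,0,0]])

```text
time_s: 11.93
tcp_pos: [0.5198, 0.0667, 0.3001]
ee_rot: [[-0.997, -0.075, -0.0], [-0.075, 0.997, 0.0], [0.0, 0.0, -1.0]]
wrist_force: [-0.8, -0.2, -6.5]
gripper_width: 0.12
gripper_force: 30.0
```

drive_tool(rows=[[0,0,0,-1,0,0,0],[0,0,0,-1,0,0,0],[0,0,0,-1,0,0,0],[0,0,0,0,0,0,0]])

```text
time_s: 12.27
tcp_pos: [0.5206, 0.0668, 0.2982]
ee_rot: [[-0.997, -0.075, 0.002], [-0.075, 0.997, 0.0], [-0.002, 0.0, -1.0]]
wrist_force: [0.1, -0.5, -1.2]
gripper_width: 0.123
gripper_force: 30.0
```

drive_tool(rows=[[0,0,0,0,0,0,0],[0,0,0,0,0,0,0]])

```text
time_s: 12.43
tcp_pos: [0.5202, 0.0667, 0.2982]
ee_rot: [[-0.997, -0.075, 0.002], [-0.075, 0.997, 0.0], [-0.002, 0.0, -1.0]]
wrist_force: [0.1, -0.4, -1.7]
gripper_width: 0.124
gripper_force: 30.0
```

drive_tool(rows=[[0,0,0,-1,0,0,0],[0,0,0,-1,0,0,0],[0,0,0,-1,0,0,0],[0,0,0,0,0,0,0]])

```text
time_s: 12.77
tcp_pos: [0.5197, 0.0666, 0.2944]
ee_rot: [[-0.997, -0.075, -0.0], [-0.075, 0.997, -0.0], [0.0, -0.0, -1.0]]
wrist_force: [0.2, -0.0, -2.8]
gripper_width: 0.123
gripper_force: 30.0
```

drive_tool(rows=[[0,0,0,-2,0,0,0],[0,0,0,-2,0,0,0],[0,0,0,-2,0,0,0],[0,0,0,0,0,0,0]])

```text
time_s: 13.1
tcp_pos: [0.5195, 0.0665, 0.288]
ee_rot: [[-0.997, -0.075, -0.001], [-0.075, 0.997, -0.0], [0.001, -0.0, -1.0]]
wrist_force: [0.6, 0.3, -2.6]
gripper_width: 0.124
gripper_force: 30.0
```

drive_tool(rows=[[0,0,0,-1,0,0,0],[0,0,0,-1,0,0,0],[0,0,0,-1,0,0,0],[0,0,0,0,0,0,0]])

```text
time_s: 13.43
tcp_pos: [0.5197, 0.0666, 0.2854]
ee_rot: [[-0.997, -0.075, -0.0], [-0.075, 0.997, -0.0], [0.0, -0.0, -1.0]]
wrist_force: [-0.5, 1.0, -1.9]
gripper_width: 0.122
gripper_force: 30.0
```

```bash
python3 - <<'E'
from h import *
S=capture("scene")["frame"]
cv2.imwrite("pics/z3.png",cv2.resize(S[170:290,280:380],(500,600),interpolation=2)[:,:,::-1])
E
```

```text
(no output)
```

View pics/z3.png

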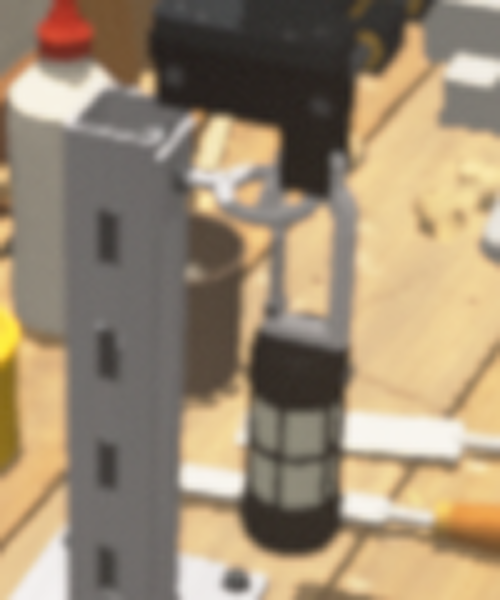

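The crop shows the gate shut (275,270) and passing inside the ring, with the ring's front bar in the hook.

drive_tool(rows=[[0,0,0,-1,0,0,0],[0,0,0,-1,0,0,0],[0,0,0,0,0,0,0]])

```text
time_s: 13.73
tcp_pos: [0.5197, 0.0666, 0.2834]
ee_rot: [[-0.997, -0.075, -0.0], [-0.075, 0.997, -0.0], [0.0, 0.0, -1.0]]
wrist_force: [-1.0, -0.5, -2.2]
gripper_width: 0.123
gripper_force: 30.0
```

drive_tool(rows=[[0,0,0,-0.7,0,0,0],[0,0,0,-0.7,0,0,0],[0,0,0,0,0,0,0]])

```text
time_s: 13.98
tcp_pos: [0.5199, 0.0666, 0.2825]
ee_rot: [[-0.997, -0.075, 0.0], [-0.075, 0.997, -0.0], [-0.0, -0.0, -1.0]]
wrist_force: [-0.0, 0.6, -1.5]
gripper_width: 0.124
gripper_force: 30.0
```

drive_tool(rows=[[0,0,0,-0.6,0,0,0],[0,0,0,0,0,0,0],[0,0,0,0,0,0,0]])

```text
time_s: 14.23
tcp_pos: [0.5199, 0.0666, 0.2823]
ee_rot: [[-0.997, -0.075, 0.001], [-0.075, 0.997, 0.0], [-0.001, 0.0, -1.0]]
wrist_force: [-1.6, 0.7, 1.4]
gripper_width: 0.122
gripper_force: 30.0
```

drive_tool(rows=[[0,0,0,-0.6,0,0,0],[0,0,0,0,0,0,0],[0,0,0,0,0,0,0]])

```text
time_s: 14.48
tcp_pos: [0.5199, 0.0666, 0.2821]
ee_rot: [[-0.997, -0.075, 0.001], [-0.075, 0.997, 0.0], [-0.001, -0.0, -1.0]]
wrist_force: [-2.6, 0.2, 5.8]
gripper_width: 0.123
gripper_force: 30.0
```

drive_tool(rows=[[0,0,0,0.9,0,0,0],[0,0,0,0,0,0,0],[16,0,0,0,0,0,0],[20,0,0,0,0,0,0],[30,0,0,0,0,0,0]])

```text
time_s: 14.9
tcp_pos: [0.5199, 0.0666, 0.2814]
ee_rot: [[-0.997, -0.075, -0.0], [-0.075, 0.997, -0.0], [0.0, -0.0, -1.0]]
wrist_force: [-0.5, -0.0, 0.0]
gripper_width: 0.212
gripper_force: 0.0
```

drive_tool(rows=[[45,0,0,0,0,0,0],[45,0,0,0,0,0,0],[45,0,0,0,0,0,0],[45,0,0,0,0,0,0],[45,0,0,0,0,0,0]])

```text
time_s: 15.32
tcp_pos: [0.5198, 0.0666, 0.2819]
ee_rot: [[-0.997, -0.075, 0.0], [-0.075, 0.997, 0.0], [-0.0, 0.0, -1.0]]
wrist_force: [0.8, -0.6, 0.7]
gripper_width: 0.438
gripper_force: 0.0
```

Released without any side load, so I'll retreat straight up and let the swing settle.

drive_tool(rows=[[45,0,0,5,0,0,0],[45,0,0,15,0,0,0],[45,0,0,25,0,0,0],[45,0,0,30,0,0,0],[45,0,0,30,0,0,0]])

```text
time_s: 15.73
tcp_pos: [0.5195, 0.0664, 0.3883]
ee_rot: [[-0.997, -0.075, -0.001], [-0.075, 0.997, -0.0], [0.001, -0.0, -1.0]]
wrist_force: [1.4, -0.1, 0.3]
gripper_width: 0.448
gripper_force: 0.0
```

drive_tool(rows=[[45,-30,0,5,0,0,0],[45,-30,0,0,0,0,0],[45,-30,0,0,0,0,0],[45,-20,0,0,0,0,0],[45,0,0,0,0,0,0]])

```text
time_s: 16.15
tcp_pos: [0.4069, 0.0659, 0.3937]
ee_rot: [[-0.997, -0.076, 0.003], [-0.076, 0.997, 0.002], [-0.003, 0.002, -1.0]]
wrist_force: [-0.2, -0.1, 1.0]
gripper_width: 0.45
gripper_force: 0.0
```

drive_tool(rows=[[45,0,0,0,0,0,0],[45,0,0,0,0,0,0],[45,0,0,0,0,0,0],[45,0,0,0,0,0,0],[45,0,0,0,0,0,0]])

```text
time_s: 16.57
tcp_pos: [0.4104, 0.0667, 0.3915]
ee_rot: [[-0.997, -0.074, -0.001], [-0.074, 0.997, -0.001], [0.001, -0.001, -1.0]]
wrist_force: [-0.2, 0.7, 0.6]
gripper_width: 0.452
gripper_force: 0.0
```

drive_tool(rows=[[45,0,0,0,0,0,0],[45,0,0,0,0,0,0],[45,0,0,0,0,0,0],[45,0,0,0,0,0,0],[45,0,0,0,0,0,0]])

```text
time_s: 16.98
tcp_pos: [0.4098, 0.0666, 0.3919]
ee_rot: [[-0.997, -0.075, -0.0], [-0.075, 0.997, -0.0], [0.0, -0.0, -1.0]]
wrist_force: [0.3, 0.1, -0.6]
gripper_width: 0.451
gripper_force: 0.0
```

```bash
python3 - <<'E'
from h import *
print(sense()["tcp_pos"],sense()["time_s"])
S=capture("scene"); m=masks_of("lamp",S)[0]; P=world(S,m["region"]); P=P[(abs(P[:,0]-.52)<.05)]
for z in (.1,.13,.16,.2,.23,.26): 
    q=P[abs(P[:,2]-z)<.012]; print(z,len(q),np.round([q.min(0),q.max(0)],3).tolist() if len(q) else "")
cv2.imwrite("pics/z4.png",cv2.resize(S["frame"][170:290,280:380],(500,600),interpolation=2)[:,:,::-1])
E
```

```text
[0.40980013 0.06660061 0.39193307] 16.9833
0.1 202 [[0.494, 0.058, 0.088], [0.538, 0.095, 0.112]]
0.13 165 [[0.498, 0.055, 0.118], [0.536, 0.091, 0.142]]
0.16 162 [[0.496, 0.056, 0.148], [0.536, 0.093, 0.172]]
0.2 130 [[0.498, 0.061, 0.188], [0.537, 0.077, 0.212]]
0.23 76 [[0.498, 0.065, 0.218], [0.536, 0.076, 0.242]]
0.26 141 [[0.5, 0.054, 0.249], [0.545, 0.078, 0.271]]
```

View pics/z4.png

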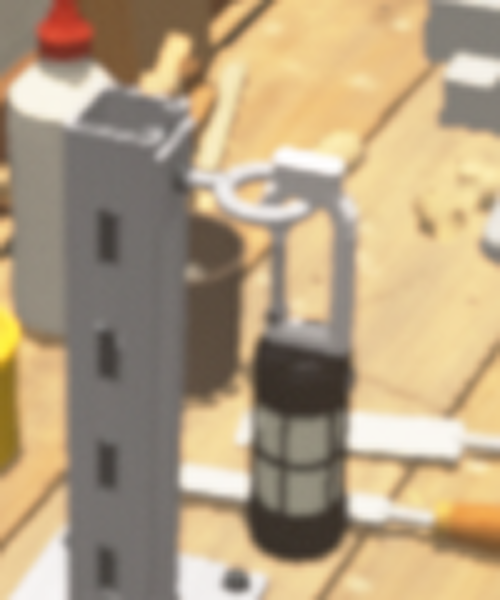

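The crop shows the lamp hanging upright from the ring by its hook (crown at (310,165)), gate shut, with the gripper clear.

drive_tool(rows=[[45,0,0,0,0,0,0],[45,0,0,0,0,0,0],[45,0,0,0,0,0,0],[45,0,0,0,0,0,0],[45,0,0,0,0,0,0]])

```text
time_s: 17.5
tcp_pos: [0.4098, 0.0666, 0.392]
ee_rot: [[-0.997, -0.075, 0.0], [-0.075, 0.997, 0.0], [-0.0, 0.0, -1.0]]
wrist_force: [0.9, 1.1, -0.1]
gripper_width: 0.449
gripper_force: 0.0
```

```bash
python3 -c "
from station import finish_job; print(finish_job())"
```

```text
the job is handed in; nothing more can be done
None
```

The lamp hangs upright and free on the eye bolt by its hook, gate snapped shut behind the ring and gripper clear; I handed the job in at 17.5 s, with all wrist-force readings below about 7 N.

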